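# Sort the hex nuts out of the hardware tray

### The job

Sort the three hex nuts out of the wooden sorting tray: with the fingertips, gently sweep them one at a time along the tray and out through the gate between the two angled fences, so that each drops into the middle slot of the bin below before the next one goes through. Do not pinch or lift anything, leave the ball bearing and the angle bracket on the tray, and do not disturb the things standing about the bench.

Things in the scene. Friction and masses are not known exactly. Their poses are not given: they have to be found in the camera images.
- tray: Wooden sorting tray, fixed: ply board on two cheeks, level floor 60 mm above the bench, hardwood rim 16 mm high, 10 thick. Origin at bench height under it; x points to the gate, y left of that, z up. Clear floor x -133 to 106, y -140 to 140 mm. Two fences like the rim make a funnel: inner faces run straight from (5, +-140) to the gate's sides at (98, +-21). Else there is no way out.
- gate (a point): The middle of the gate's drop edge, on the tray floor (60 mm above the bench) at tray x = 106 mm, y = 0; axes as the tray's. The gate is a gap 42 mm wide (y -21 to +21) in the end rim, whose strip fills x = 96 to 106 mm. The floor ends at this edge with no sill; beyond is the open drop into the bin.
- bin: Grey plastic bin, fixed under the gate, 100 x 162 x 46 mm, walls and dividers 3 mm thick, three open slots side by side along its y; axes as the tray's. Origin at bench height under its middle, 146 mm from the tray's along x. The middle slot, below the gate, starts empty: 94 mm along x (the first 7 mm under the tray floor) by 50 mm along y. The outer slots hold small screws and washers.
- slot (a point): The middle of the middle slot's floor, 3 mm above the bench. The end walls of the slot rise to 46 mm above the bench, 14 mm below the tray floor; the dividers at its sides to 40 mm.
- nut1: Plain steel hex nut, 24 mm across flats, 28 mm across corners, 13 mm high, with a 14 mm bore, 23 to 46 g; lies flat, loose on the tray floor. The origin is at its centre, 6.5 mm above the floor; z is the bore axis, x points square to one of the flats. The three nuts are alike. A nut turns and slips aside when pushed off centre.
- nut2: Plain steel hex nut, 24 mm across flats, 28 mm across corners, 13 mm high, with a 14 mm bore, 23 to 46 g; lies flat, loose on the tray floor. The origin is at its centre, 6.5 mm above the floor; z is the bore axis, x points square to one of the flats. The three nuts are alike. A nut turns and slips aside when pushed off centre.
- nut3: Plain steel hex nut, 24 mm across flats, 28 mm across corners, 13 mm high, with a 14 mm bore, 23 to 46 g; lies flat, loose on the tray floor. The origin is at its centre, 6.5 mm above the floor; z is the bore axis, x points square to one of the flats. The three nuts are alike. A nut turns and slips aside when pushed off centre.
- bearing: Round steel ball bearing, 32 mm across, 10 mm high, 12 mm bore, 35 g, lying loose on the tray floor; stays on the tray (it may be nudged there). The origin is the centre of its underside.
- bracket: Plain steel angle bracket, 30 g, loose on the tray floor; stays on the tray (it may be nudged there). Foot 36 x 22 mm and 4 mm thick, along its x; upright leg 4 mm thick, 36 mm high, at the -x end of the foot. The origin is at the middle of the foot's underside.
- glue_bottle: White glue bottle with a pointed red cap, 52 mm across, 156 mm tall, standing on the bench behind the tray as seen from the robot. Origin at the centre of its base. Not to be disturbed.
- block_a: Light wooden block 50 x 42 x 20 mm on the bench beyond the bin. Origin at the centre of its underside. Not to be disturbed.
- block_b: The same kind of wooden block, beyond the bin on the far side. Not to be disturbed.
- screwdriver: Screwdriver 190 mm long with a yellow handle, lying on the bench to the robot's right. Not to be disturbed.
- tape_measure: Black tape measure, 68 x 34 x 64 mm, standing on the bench to the robot's left. Not to be disturbed.

How it is judged:
By the outcome, as a careful person would: the job done as asked, in the order asked, and still so for the second after the job is handed in, with the robot touching nothing.
It also fails if it takes over 67 s, if anything falls off the work surface, if the arm or the gripper's body presses on something with over 40 N, if the wrist force passes 120 N, or if a joint passes its speed limit or range.

### The arm

A 6-joint arm with a two-finger parallel gripper is mounted at the origin on the work surface. World frame = base frame: x ahead of the robot, y to its left, z up, the work surface at z = 0. Lengths are in m, angles in degrees, forces in N, time in s.
With the tool pointing down it reaches from about 0.375 to 0.9 m from the base axis. Payload 3.1 kg.
Tool frame: the origin (TCP) lies on the centre line of the jaws, within the pads' length; the fingertips stand 25 mm ahead of it and the grasp point (between the pads) lies 6 mm ahead of it; z points along the fingers, y is the line along which they close (so a half turn about z gives the same grasp; the last joint's range is limited). The gripper opens to 87 mm and grips with 3 to 60 N. Pads are 19 mm wide; open, the fingers measure 117 mm over their backs; the gripper's body (75 mm by 190 mm) begins 51 mm behind the grasp point.
Start: joints at [67.065, 30.224, 82.088, -0, 67.689, -10.227], TCP at [0.137, 0.61, 0.248] pointing down, gripper open.
Joint ranges: [-176.69, 176.69], [-43.24, 126.21], [12.49, 139.97], [-82, 262], [0, 151.66], [-163.58, 163.58]. Speed limits (degrees/s): [159.86, 159.86, 180, 180, 180, 180].

### API

Orientations are given as a 3x3 rotation matrix whose columns are the frame's x, y, z axes.
In Python, from rig import * gives the robot as it stands.
- The arm moves only by the tool step_arm, never from a script. Its argument "steps" is a list of rows, each a list of 7 numbers: the shift along the tool's x, y, z normalised to -1 to 1, where 1 is 0.3 m, then the turn, a rotation vector about the tool's x, y, z normalised to -1 to 1, where 1 is 45 degrees, then the gripper's target within -1 to 1 (shut at 1, half-way at 0, fully open at -1). A call has 1 to 8 rows; each row is the pose to reach, as a shift and turn from the pose commanded when the call began, along the tool's axes at that moment; what a row does not reach only later rows make up. A row lasts 1/12 s, in which the tool goes at most 41.7 mm and 7.16 degrees, less where a joint would pass 70% of its speed; a pose out of reach is approached as far as the arm can. A call with a number of a shift or a turn outside -1 to 1 is refused whole. A call with a gripper value outside its range is refused whole. The fingers move at their own pace and stop on an object; the grip force is fixed at half the most. Time passes only in rows, so rows that repeat a pose let the fingers close. It gives the time, the measured TCP pose, the force, the opening and the grip force at its end, in the units of the state.
- read_state(): the state, without advancing time (a new reading comes with each control period).
- capture(name): name is "side" or "top"; returns a dict with "image" (480x640x3 uint8, red, green, blue), "vertical_fov" (degrees; the focal length in pixels is half the picture's height over the tangent of half this angle, whatever the lens; pixels are square), "cx", "cy" (the principal point, pixels), "k1" (the pictures are not rectified: a ray, as slopes to the right and down, at radius r is drawn at 1 + k1 r^2 times it, then the intrinsics apply), "world_from_camera" (4x4, takes a point from camera to world coordinates). Camera axes: x right, y down, z forward; pixel columns grow to the right and rows downward; lengths in m; the calibration is good to about 2 mm. A picture is of the moment at which its call begins. There is no depth.
- hand_in(): hands the job in; it is judged then, once.
The state is a dict: "time_s": time; "joint_positions": joint angles; "qvel": joint speeds; "tau": joint torques, N m; "position": TCP position; "tcp_rot": TCP orientation; "force": force on the tool from outside, world axes, zero at the start; "moment": the same for the moment, N m; "opening": opening from 0.0 (shut) to 1.0 (fully open); "grasp_force": force on a finger pad.
Only numpy, scipy, OpenCV 4.12 (cv2) and the standard library are available. Lean on these libraries where they do the work, as an engineer would, in place of code of your own. Each camera call takes 0.05 s, during which the arm holds its last target. There are 200 camera calls.

## Working session

There is one attempt and no reset: what is moved stays moved. The work goes in short steps, Python scripts to look and compute and a tool call to move; the robot and the scene stay as the last step left them, time stands still between calls to the robot, and variables do not carry over. Pictures are saved under pics/ and viewed, at most 10 in all, crops included, and the job is handed in when it is done.

Besides the shell and the picture viewer there is one more tool, called as a command line: name --pt "numbers of a row" for each row, then --argument value for the rest. step_arm: Moves the arm, as the interface text tells. Scaled input: -1 to 1 covers 0.3 m each way for a shift and 45 degrees each way for a turn. Its arguments: {"type":"object","properties":{"steps":{"type":"array"}},"required":["steps"]}

```bash
mkdir -p pics; ls
python3 - <<'E'
from rig import *
import cv2
s=read_state();print({k:s[k] for k in("time_s","position","tcp_rot","force","opening")})
for n in("top","side"):
    c=capture(n);cv2.imwrite(f"pics/{n}0.png",c["image"][:,:,::-1]);print({k:c[k] for k in c if k!="image"})
E
```

```text
pics
{'time_s': 0.0, 'position': array([0.13718391, 0.60907083, 0.24657415]), 'tcp_rot': array([[-9.75507341e-01,  2.19965300e-01, -8.32992512e-04],
       [ 2.19966549e-01,  9.75505433e-01, -1.96684785e-03],
       [ 3.79950445e-04, -2.10190500e-03, -9.99997719e-01]]), 'force': array([ 0.32406158,  0.07214962, -0.93056263]), 'opening': 1.0009529527905705}
{'vertical_fov': 57.24829602951335, 'cx': 313.60052806040545, 'cy': 236.63976058419576, 'k1': -0.11143195031633521, 'world_from_camera': array([[ 0.00992192, -0.99755675,  0.06915259,  0.51787806],
       [-0.99969021, -0.00831693,  0.0234587 ,  0.00210659],
       [-0.02282625, -0.06936392, -0.99733024,  1.04584902],
       [ 0.        ,  0.        ,  0.        ,  1.        ]])}
{'vertical_fov': 53.733701254774004, 'cx': 315.69806554682367, 'cy': 236.03242098956414, 'k1': -0.12862536136057778, 'world_from_camera': array([[-0.99754973, -0.03846014,  0.05844094,  0.54832488],
       [-0.06960339,  0.6299277 , -0.77352858,  0.74204379],
       [-0.00706355, -0.77570092, -0.63106117,  0.66207559],
       [ 0.        ,  0.        ,  0.        ,  1.        ]])}
```

View pics/top0.png

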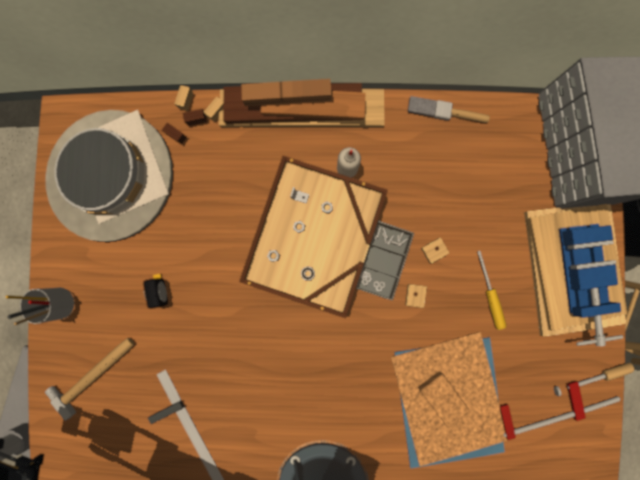

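View pics/side0.png

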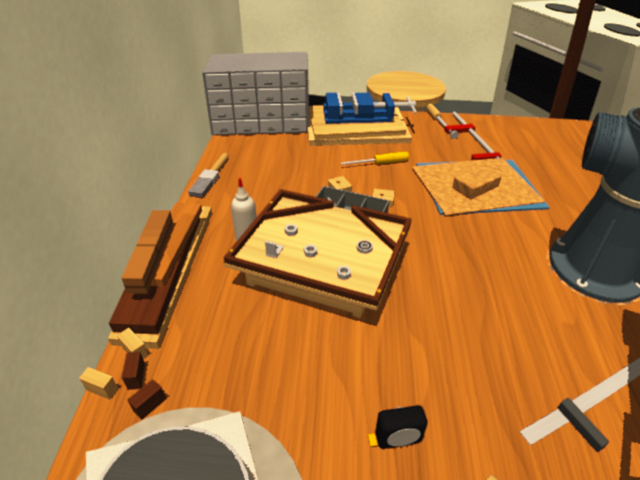

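The top view shows the tray with corners near (289,158), (386,190), (348,316) and (242,282), and the gate near (368,248). The nuts are at (327,208), (300,227) and (274,256), the bearing at (307,273) and the bracket at (300,196). The side view agrees, with the bottle close to the tray's left rim.

```bash
cat > h.py <<'E'
from rig import *
import cv2, numpy as np
def cal(c):
    f=240/np.tan(np.radians(c["vertical_fov"]/2))
    return np.array([[f,0,c["cx"]],[0,f,c["cy"]],[0,0,1]]),np.array([c["k1"],0,0,0,0.])
def ray(c,uv,z):
    K,d=cal(c);T=c["world_from_camera"]
    n=cv2.undistortPointsIter(np.float64(uv).reshape(-1,1,2),K,d,None,None,(3,50,1e-10))[:,0]
    r=np.c_[n,np.ones(len(n))]@T[:3,:3].T
    return T[:3,3]+r*((z-T[2,3])/r[:,2])[:,None]
def proj(c,P):
    K,d=cal(c);M=np.linalg.inv(c["world_from_camera"])
    return cv2.projectPoints(np.float64(P).reshape(-1,1,3),cv2.Rodrigues(M[:3,:3])[0],M[:3,3],K,d)[0][:,0]
E
python3 - <<'E'
from h import *
c=capture("top");im=c["image"];hsv=cv2.cvtColor(im,cv2.COLOR_RGB2HSV)
roi=np.zeros(im.shape[:2],np.uint8);cv2.fillPoly(roi,[np.array([[289,152],[392,187],[351,322],[236,285]])],255)
rim=((hsv[:,:,2]<130)&(hsv[:,:,1]>90)).astype(np.uint8)*255&roi
n,l,st,ce=cv2.connectedComponentsWithStats(rim);i=1+np.argmax(st[1:,4]);print(st[1:].tolist()[:8])
p=np.argwhere(l==i)[:,::-1]
W=ray(c,p,.076)[:,:2]*1000
print("minrect",cv2.minAreaRect(W.astype(np.float32)))
print("rough corners",ray(c,[[289,158],[386,190],[348,316],[242,282]],.076)[:,:2].round(4).tolist())
g=((hsv[:,:,1]<75)).astype(np.uint8)*255&roi
n,l,st,ce=cv2.connectedComponentsWithStats(g)
for k in range(1,n):
    if st[k,4]>8: print(st[k].tolist(),ce[k].round(1),ray(c,[ce[k]],.07)[0,:2].round(4))
a=im[140:330,225:425];cv2.imwrite("pics/crop.png",cv2.resize(a,None,fx=3.15,fy=3.15,interpolation=cv2.INTER_CUBIC)[:,:,::-1])
E
```

```text
[[240, 157, 148, 127, 1707], [292, 198, 1, 1, 1], [368, 250, 1, 2, 2], [367, 253, 1, 2, 2], [366, 256, 1, 2, 2], [250, 259, 116, 59, 1050]]
minrect ((590.395263671875, 20.345352172851562), (248.6219482421875, 316.59283447265625), 69.3479995727539)
rough corners [[0.7621, 0.0821], [0.6907, -0.1355], [0.4116, -0.0521], [0.4832, 0.1824]]
[291, 188, 18, 15, 150] [299.2 195.7] [0.6775 0.0584]
[322, 202, 10, 11, 51] [326.4 207.2] [ 0.6517 -0.0029]
[294, 221, 10, 11, 54] [298.6 226.1] [0.6088 0.0589]
[357, 221, 25, 68, 312] [368.8 257.3] [ 0.5406 -0.0977]
[268, 251, 11, 10, 59] [273.  255.7] [0.5424 0.1151]
[302, 268, 12, 12, 80] [307.4 273.5] [0.5035 0.0381]
```

View pics/crop.png

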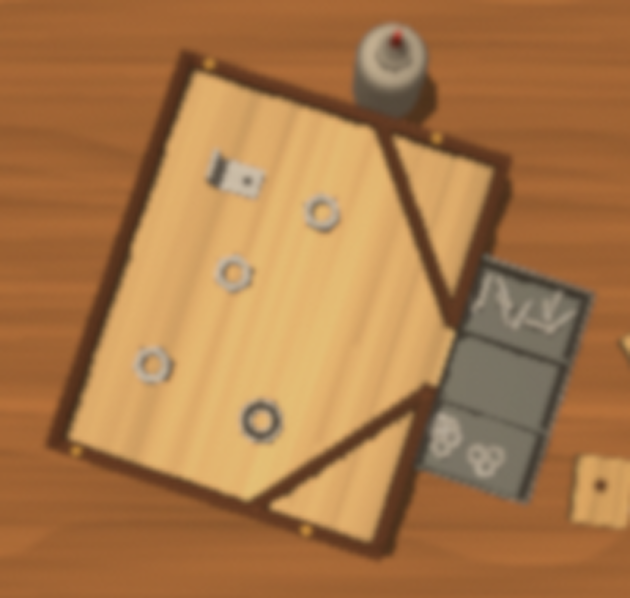

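```bash
cat >> h.py <<'E'
def fit(A,B): # rigid 2D A->B
    a,b=A.mean(0),B.mean(0);H=(A-a).T@(B-b);th=np.arctan2(H[0,1]-H[1,0],H[0,0]+H[1,1])
    R=np.array([[np.cos(th),-np.sin(th)],[np.sin(th),np.cos(th)]]);return R,b-R@a,th
E
python3 - <<'E'
from h import *
c=capture("top");im=c["image"];hsv=cv2.cvtColor(im,cv2.COLOR_RGB2HSV)
roi=np.zeros(im.shape[:2],np.uint8);cv2.fillPoly(roi,[np.array([[289,152],[392,187],[351,322],[236,285]])],255)
cr=np.array([[183,50],[510,157],[385,558],[47,447]])/3.15+[225,140]-.3
W=ray(c,cr,.076)[:,:2]
M=np.array([[-143,150],[106,150],[106,-150],[-143,-150]])/1000
R,t,th=fit(M,W);print("corner fit",t.round(4),np.degrees(th).round(2),((M@R.T+t-W)*1e3).round(1).tolist())
# refine: floor (pale wood) contour -> inner rim lines at z=.076
fl=((hsv[:,:,2]>165)&(hsv[:,:,1]<165)).astype(np.uint8)*255&roi
E=np.argwhere(cv2.morphologyEx(fl,cv2.MORPH_GRADIENT,np.ones((3,3),np.uint8))>0)[:,::-1]
P=(ray(c,E,.076)[:,:2]-t)@R*1000
for nm,ax,v,lo,hi in(("back",0,-133,-120,120),("left",1,140,-110,90),("right",1,-140,-110,90)):
    o=1-ax;m=(abs(P[:,ax]-v)<7)&(P[:,o]>lo)&(P[:,o]<hi);q=np.polyfit(P[m,o],P[m,ax],1);print(nm,m.sum(),np.degrees(np.arctan(q[0])).round(2),(np.polyval(q,0)).round(1))
print("gate sides",((ray(c,np.array([[455,328],[432,388]])/3.15+[225,140]-.3,.076)[:,:2]-t)@R*1e3).round(1).tolist())
for nm,uv,z in(("bracket",(299.2,195.7),.064),("A",(326.9,207.5),.07),("B",(299.1,226.6),.07),("C",(273.5,256.2),.07),("bearing",(307.8,273.8),.068),("bottle",(348.5,166),0.12)):
    print(nm,((ray(c,[uv],z)[0,:2]-t)@R*1e3).round(1))
s=read_state();p=s["position"][:2];X=s["tcp_rot"][:2,0];print("tool in tray",((p-t)@R*1e3).round(1),"x axis ang in tray",np.degrees(np.arctan2(*(X@R)[::-1])).round(2))
E
```

```text
corner fit [0.5827 0.0067] -107.6 [[1.2, 1.5], [1.9, -2.9], [-2.1, 0.8], [-1.0, 0.6]]
back 272 0.33 -129.8
left 200 -0.34 136.0
right 232 -0.33 -139.0
gate sides [[103.4, 19.7], [100.9, -25.2]]
bracket [-78.4  75.5]
A [-10.5  68.4]
B [-56.1   8.5]
C [-89.6 -72. ]
bearing [ -4.9 -85.2]
bottle [  7.6 161.3]
tool in tray [-439.8 -606.7] x axis ang in tray -85.11
```

```bash
cat >> h.py <<'E'
th=np.radians(-107.93);R=np.array([[np.cos(th),-np.sin(th)],[np.sin(th),np.cos(th)]])
_t0=np.radians(-107.6);t=np.array([.5827,.0067])+np.array([[np.cos(_t0),-np.sin(_t0)],[np.sin(_t0),np.cos(_t0)]])@[.0007,-.0015]
def tray(w): return (np.atleast_2d(w)[:,:2]-t)@R*1e3
def go(*targets): # tray x,y mm, TCP z mm -> normalised tool shift
    s=read_state();Q=s["tcp_rot"];p=s["position"]
    print("t%.2f tray"%s["time_s"],tray(p)[0].round(1),"z",(p[2]*1e3).round(1),"toolx yaw",np.degrees(np.arctan2(*(Q[:2,0]@R)[::-1])).round(2),"F",s["force"].round(1),"op",round(s["opening"],2))
    for X,Y,Z in targets:
        w=np.r_[t+R@[X/1e3,Y/1e3],Z/1e3];print((X,Y,Z),(Q.T@(w-p)/.3).round(4))
def nuts(name):
    c=capture("top");im=c["image"];hsv=cv2.cvtColor(im,cv2.COLOR_RGB2HSV)
    roi=np.zeros(im.shape[:2],np.uint8);P=np.array([[-131,-138],[3,-138],[97,-21],[194,-21],[194,21],[97,21],[3,138],[-131,138]])/1e3
    cv2.fillPoly(roi,[proj(c,np.c_[P@R.T+t,np.full(8,.065)]).round().astype(np.int32)],255)
    n,l,st,ce=cv2.connectedComponentsWithStats((hsv[:,:,1]<75).astype(np.uint8)*255&roi)
    for k in range(1,n):
        if st[k,4]>20: print("blob",st[k,4],tray(ray(c,[ce[k]+.5],.07))[0].round(1))
    cv2.imwrite(name,cv2.resize(im[140:330,225:425],None,fx=3.15,fy=3.15,interpolation=cv2.INTER_CUBIC)[:,:,::-1])
E
python3 - <<'E'
from h import *
nuts("pics/n0.png");go()
E
```

```text
blob 149 [-77.5  75.1]
blob 51 [-11.4  69.4]
blob 54 [-57.    9.6]
blob 719 [147.9  -1.2]
blob 59 [-90. -71.]
blob 81 [ -5.  -84.1]
t0.25 tray [-437.  -607.8] z 247.1 toolx yaw -84.78 F [ 0.  -0.   0.3] op 1.0
```

step_arm --pt "0 0 0 0 0 0.116 1"

```text
time_s: 0.33
position: [0.1374, 0.6095, 0.2473]
tcp_rot: [[-0.951, 0.309, -0.0], [0.309, 0.951, -0.001], [-0.0, -0.001, -1.0]]
force: [0.2, -0.3, -0.4]
opening: 0.977
grasp_force: 0.0
```

```bash
python3 -c "
from h import *
go((-98,10,180),(-98,10,88))"
```

```text
t0.33 tray [-437.1 -607.8] z 247.3 toolx yaw -90.07 F [ 0.2 -0.3 -0.4] op 0.98
(-98, 10, 180) [-2.0606 -1.1275  0.2251]
(-98, 10, 88) [-2.0606 -1.1273  0.5317]
```

step_arm --pt "-0.97 -0.53 0 0 0 0 1" --pt "-0.97 -0.53 0 0 0 0 1" --pt "-0.97 -0.53 0 0 0 0 1" --pt "-0.97 -0.53 0 0 0 0 1" --pt "-0.97 -0.53 0 0 0 0 1" --pt "-0.97 -0.53 0 0 0 0 1" --pt "-0.97 -0.53 0 0 0 0 1" --pt "-0.97 -0.53 0 0 0 0 1"

```text
time_s: 1.0
position: [0.3665, 0.3671, 0.2477]
tcp_rot: [[-0.951, 0.308, 0.0], [0.308, 0.951, 0.0], [-0.0, 0.0, -1.0]]
force: [0.8, 0.4, 0.1]
opening: 0.401
grasp_force: 0.0
```

step_arm --pt "-0.97 -0.53 0 0 0 0 1" --pt "-0.97 -0.53 0 0 0 0 1" --pt "-0.97 -0.53 0 0 0 0 1" --pt "-0.97 -0.53 0 0 0 0 1" --pt "-0.97 -0.53 0 0 0 0 1" --pt "-0.97 -0.53 0 0 0 0 1" --pt "-0.97 -0.53 0 0 0 0 1" --pt "-0.97 -0.53 0 0 0 0 1"

```text
time_s: 1.67
position: [0.5946, 0.1259, 0.2475]
tcp_rot: [[-0.951, 0.308, 0.0], [0.308, 0.951, -0.0], [-0.0, 0.0, -1.0]]
force: [0.7, 0.8, -0.6]
opening: 0.002
grasp_force: 0.0
```

```bash
python3 -c "
from h import *
go((-98,10,130),(-98,10,88))"
```

```text
t1.67 tray [-117.8  -23.9] z 247.5 toolx yaw -90.03 F [ 0.7  0.8 -0.6] op 0.0
(-98, 10, 130) [-0.113  -0.066   0.3917]
(-98, 10, 88) [-0.113  -0.066   0.5317]
```

step_arm --pt "-0.113 -0.066 0.1 0 0 0 1" --pt "-0.113 -0.066 0.24 0 0 0 1" --pt "-0.113 -0.066 0.37 0 0 0 1" --pt "-0.113 -0.066 0.46 0 0 0 1" --pt "-0.113 -0.066 0.51 0 0 0 1" --pt "-0.113 -0.066 0.53 0 0 0 1" --pt "-0.113 -0.066 0.53 0 0 0 1" --pt "-0.113 -0.066 0.53 0 0 0 1"

```text
time_s: 2.33
position: [0.62, 0.0987, 0.0889]
tcp_rot: [[-0.951, 0.308, 0.001], [0.308, 0.951, 0.0], [-0.001, 0.0, -1.0]]
force: [-0.2, -0.1, 0.5]
opening: 0.006
grasp_force: 0.0
```

```bash
python3 -c "
from h import *
go((-88,9.5,88),(92,0,88))
c=capture('side');cv2.imwrite('pics/s1.png',cv2.resize(c['image'][170:330,215:425],None,fx=3.6,fy=3.6,interpolation=cv2.INTER_CUBIC)[:,:,::-1])"
```

```text
t2.33 tray [-99.8   8.6] z 88.9 toolx yaw -90.0 F [-0.2 -0.1  0.5] op 0.01
(-88, 9.5, 88) [-0.0029 -0.0392  0.0029]
(92, 0, 88) [ 0.0288 -0.6392  0.0027]
```

View pics/s1.png

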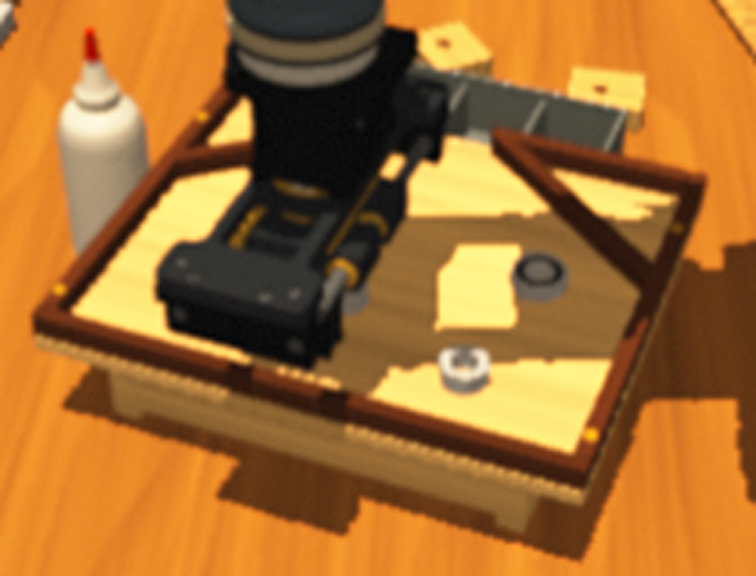

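The fingertips are down behind the middle nut, which shows at (350,295). The other nut at (465,367) and the bearing at (540,275) are clear of the path.

step_arm --pt "-0.002 -0.02 0 0 0 0 1" --pt "-0.002 -0.035 0 0 0 0 1" --pt "-0.002 -0.05 0 0 0 0 1" --pt "0 -0.065 0 0 0 0 1" --pt "0.001 -0.085 0 0 0 0 1" --pt "0.002 -0.105 0 0 0 0 1" --pt "0.003 -0.125 0 0 0 0 1" --pt "0.004 -0.145 0 0 0 0 1"

```text
time_s: 3.05
position: [0.6047, 0.057, 0.0886]
tcp_rot: [[-0.951, 0.308, -0.0], [0.308, 0.951, 0.0], [0.0, 0.0, -1.0]]
force: [0.4, 0.4, 0.5]
opening: 0.006
grasp_force: 0.1
```

step_arm --pt "0.001 -0.02 0 0 0 0 1" --pt "0.002 -0.04 0 0 0 0 1" --pt "0.003 -0.06 0 0 0 0 1" --pt "0.004 -0.08 0 0 0 0 1" --pt "0.005 -0.1 0 0 0 0 1" --pt "0.006 -0.12 0 0 0 0 1" --pt "0.007 -0.14 0 0 0 0 1" --pt "0.008 -0.16 0 0 0 0 1"

```text
time_s: 3.72
position: [0.5876, 0.0122, 0.0885]
tcp_rot: [[-0.951, 0.308, -0.0], [0.308, 0.951, -0.0], [0.0, -0.0, -1.0]]
force: [0.2, 0.4, 0.2]
opening: 0.009
grasp_force: 0.1
```

```bash
python3 -c "
from h import *
go((80,0,88));nuts('pics/n1.png')
c=capture('side');cv2.imwrite('pics/s2.png',cv2.resize(c['image'][170:330,215:425],None,fx=3.6,fy=3.6,interpolation=cv2.INTER_CUBIC)[:,:,::-1])"
```

```text
t3.72 tray [-7.4  4.5] z 88.5 toolx yaw -90.0 F [0.2 0.4 0.2] op 0.01
(80, 0, 88) [ 0.015  -0.2915  0.0018]
blob 6990 [-19.5 -18.3]
blob 734 [147.5  -1.2]
```

View pics/s2.png

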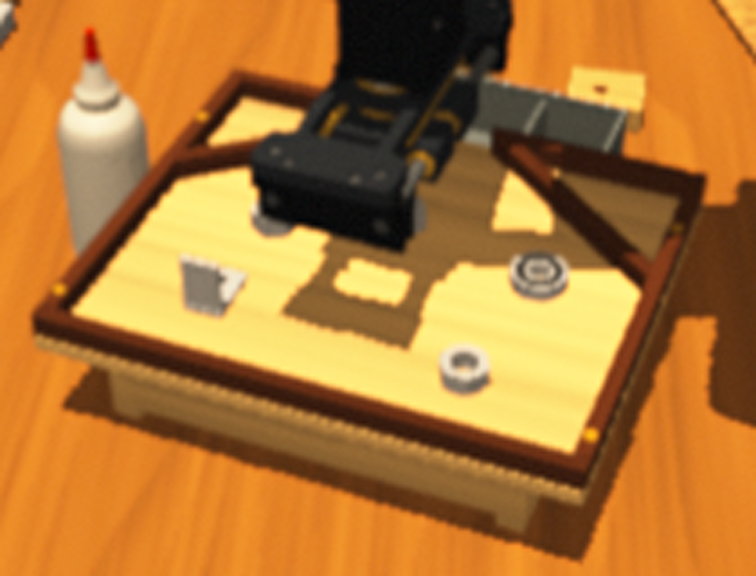

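The pushed nut shows at (418,215), just ahead of the fingers, and the other parts have not moved. I'll check its lateral position.

```bash
python3 -c "
from h import *
c=capture('side')
print(tray(ray(c,[[418/3.6+215,215/3.6+170],[425/3.6+215,212/3.6+170],[465/3.6+215,367/3.6+170],[540/3.6+215,272/3.6+170]],.068)).round(1))
w=lambda x,y,z:np.r_[t+R@[x/1e3,y/1e3],z/1e3]
print((proj(c,[w(22,5,68),w(22,-9,68),w(22,-5,60),w(8,5,63)])-[215,170])*3.6)"
```

```text
[[ 16.2  -2.5]
 [ 20.2  -5.2]
 [-91.  -67.9]
 [ -6.1 -81. ]]
[[409.10794267 206.09353707]
 [432.3954504  211.69959079]
 [425.49300163 221.20032482]
 [400.1885381  227.45043627]]
```

step_arm --pt "0.001 -0.015 0 0 0 0 1" --pt "0.003 -0.033 0 0 0 0 1" --pt "0.004 -0.052 0 0 0 0 1" --pt "0.006 -0.072 0 0 0 0 1" --pt "0.008 -0.092 0 0 0 0 1" --pt "0.009 -0.112 0 0 0 0 1" --pt "0.011 -0.132 0 0 0 0 1" --pt "0.012 -0.15 0 0 0 0 1"

```text
time_s: 4.53
position: [0.5702, -0.0297, 0.0886]
tcp_rot: [[-0.951, 0.308, -0.0], [0.308, 0.951, -0.0], [0.0, -0.0, -1.0]]
force: [-0.1, 0.0, -0.1]
opening: 0.005
grasp_force: 0.1
```

step_arm --pt "0.001 -0.018 0 0 0 0 1" --pt "0.002 -0.036 0 0 0 0 1" --pt "0.003 -0.054 0 0 0 0 1" --pt "0.004 -0.072 0 0 0 0 1" --pt "0.004 -0.09 0 0 0 0 1" --pt "0.004 -0.108 0 0 0 0 1" --pt "0.004 -0.126 0 0 0 0 1" --pt "0.004 -0.14 0 0 0 0 1"

```text
time_s: 5.2
position: [0.5564, -0.0692, 0.0885]
tcp_rot: [[-0.951, 0.308, 0.0], [0.308, 0.951, -0.0], [-0.0, -0.0, -1.0]]
force: [-0.2, 0.8, 0.2]
opening: 0.008
grasp_force: 0.1
```

```bash
python3 -c "
from h import *
go((86,0,88),(80,0,180));nuts('pics/n2.png')
c=capture('side');cv2.imwrite('pics/s3.png',cv2.resize(c['image'][170:330,215:425],None,fx=3.6,fy=3.6,interpolation=cv2.INTER_CUBIC)[:,:,::-1])"
```

```text
t5.20 tray [79.6 -0.2] z 88.5 toolx yaw -90.01 F [-0.2  0.8  0.2] op 0.01
(86, 0, 88) [-0.0007 -0.0214  0.0018]
(80, 0, 180) [-0.0007 -0.0014 -0.3049]
blob 150 [-77.6  75.1]
blob 57 [-11.2  70.1]
blob 3123 [70.8 -0.1]
blob 60 [-90.  -70.7]
blob 83 [ -4.8 -84.1]
```

View pics/s3.png

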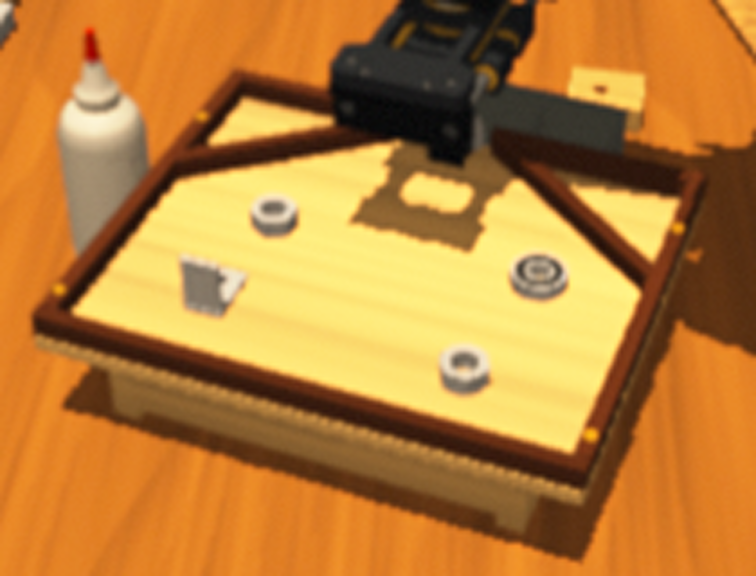

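The nut is out of view beyond the gate, and the others are unmoved. I'll push 8 mm further so it clears the edge, then lift and look into the slot.

step_arm --pt "0 -0.014 0 0 0 0 1" --pt "0 -0.028 0 0 0 0 1" --pt "0 -0.028 0 0 0 0 1" --pt "0 0.02 -0.02 0 0 0 1" --pt "0 0.06 -0.15 0 0 0 1" --pt "-0.05 0.15 -0.24 0 0 0 1" --pt "-0.12 0.23 -0.28 0 0 0 1" --pt "-0.19 0.3 -0.3 0 0 0 1"

```text
time_s: 5.97
position: [0.6405, 0.0007, 0.1819]
tcp_rot: [[-0.952, 0.307, 0.005], [0.307, 0.952, -0.001], [-0.005, 0.001, -1.0]]
force: [0.4, -0.6, -0.6]
opening: 0.006
grasp_force: 0.0
```

```bash
python3 -c "
from h import *
go((-11.3,102,180),(-11.3,102,88))
c=capture('top');print('bottle cap',tray(ray(c,[[351,152]],.15)))
cv2.imwrite('pics/n3.png',cv2.resize(c['image'][140:330,225:425],None,fx=3.15,fy=3.15,interpolation=cv2.INTER_CUBIC)[:,:,::-1])"
```

```text
t5.97 tray [-12.8  58.3] z 181.9 toolx yaw -89.97 F [ 0.4 -0.6 -0.6] op 0.01
(-11.3, 102, 180) [-0.1456 -0.0051  0.007 ]
(-11.3, 102, 88) [-0.1441 -0.0054  0.3137]
bottle cap [[  2.25567549 185.47626603]]
```

View pics/n3.png

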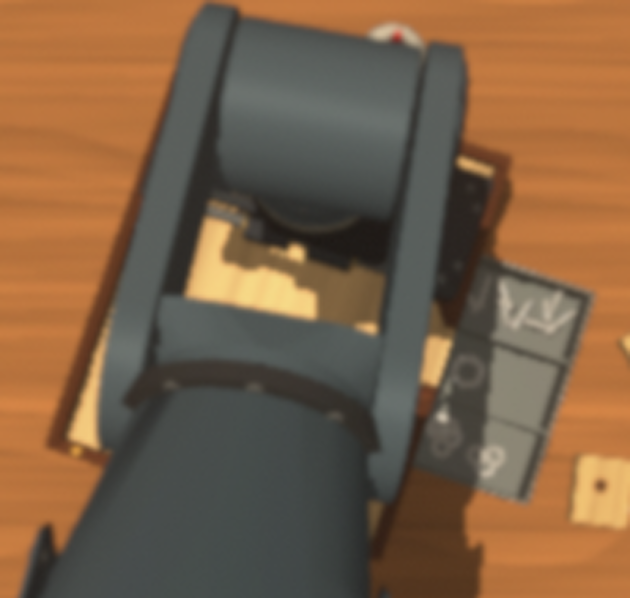

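The first nut lies in the middle slot at (468,372). Next is the left nut: come down on its far side and sweep it to the centre line.

step_arm --pt "-0.08 -0.003 0 0 0 0 1" --pt "-0.143 -0.005 0.03 0 0 0 1" --pt "-0.143 -0.005 0.14 0 0 0 1" --pt "-0.143 -0.005 0.23 0 0 0 1" --pt "-0.143 -0.005 0.29 0 0 0 1" --pt "-0.143 -0.005 0.312 0 0 0 1" --pt "-0.143 -0.005 0.312 0 0 0 1" --pt "-0.143 -0.005 0.312 0 0 0 1"

```text
time_s: 6.68
position: [0.6781, -0.015, 0.0855]
tcp_rot: [[-0.952, 0.308, -0.001], [0.308, 0.952, 0.0], [0.001, -0.0, -1.0]]
force: [-1.8, 0.6, 3.0]
opening: 0.006
grasp_force: 2.1
```

```bash
python3 -c "
from h import *
go((-11.3,92,88),(-11.3,22,88))"
```

```text
t6.68 tray [-9.4 98.9] z 85.5 toolx yaw -89.98 F [-1.8  0.6  3. ] op 0.01
(-11.3, 92, 88) [ 0.0232  0.0063 -0.0083]
(-11.3, 22, 88) [ 0.2565  0.0064 -0.008 ]
```

step_arm --pt "0 0.003 -0.01 0 0 0 1" --pt "0.015 0.006 -0.01 0 0 0 1" --pt "0.03 0.006 -0.01 0 0 0 1" --pt "0.045 0.006 -0.01 0 0 0 1" --pt "0.065 0.006 -0.01 0 0 0 1" --pt "0.085 0.006 -0.01 0 0 0 1" --pt "0.105 0.006 -0.01 0 0 0 1" --pt "0.125 0.006 -0.01 0 0 0 1"

```text
time_s: 7.35
position: [0.6429, -0.0016, 0.0879]
tcp_rot: [[-0.951, 0.308, -0.0], [0.308, 0.951, 0.0], [0.0, -0.0, -1.0]]
force: [0.2, -0.2, 0.9]
opening: 0.003
grasp_force: 0.2
```

```bash
python3 -c "
from h import *
go((-11.3,22,88))"
```

```text
t7.35 tray [-11.3  61.3] z 87.9 toolx yaw -90.0 F [ 0.2 -0.2  0.9] op 0.0
(-11.3, 22, 88) [ 1.31e-01 -1.00e-04 -3.00e-04]
```

step_arm --pt "0.018 0 0 0 0 0 1" --pt "0.036 0 0 0 0 0 1" --pt "0.054 0 0 0 0 0 1" --pt "0.072 0 0 0 0 0 1" --pt "0.09 0 0 0 0 0 1" --pt "0.106 0 0 0 0 0 1" --pt "0.12 0 0 0 0 0 1" --pt "0.131 0 0 0 0 0 1"

```text
time_s: 8.02
position: [0.6057, 0.0104, 0.0879]
tcp_rot: [[-0.951, 0.308, -0.0], [0.308, 0.951, 0.0], [0.0, -0.0, -1.0]]
force: [-0.1, 0.3, 0.7]
opening: 0.004
grasp_force: 0.1
```

step_arm --pt "0 0 0 0 0 0 1" --pt "-0.03 0 0 0 0 0 1" --pt "-0.06 0.02 -0.05 0 0 0 1" --pt "-0.06 0.08 -0.15 0 0 0 1" --pt "-0.06 0.18 -0.25 0 0 0 1" --pt "-0.06 0.28 -0.28 0 0 0 1" --pt "-0.06 0.28 -0.28 0 0 0 1"

```text
time_s: 8.6
position: [0.6542, 0.0891, 0.1764]
tcp_rot: [[-0.952, 0.305, 0.012], [0.305, 0.952, 0.002], [-0.01, 0.006, -1.0]]
force: [0.2, 0.3, 0.8]
opening: 0.007
grasp_force: 0.0
```

```bash
python3 -c "
from h import *
go((-52,0,88))
nuts('pics/n4.png')
c=capture('side');cv2.imwrite('pics/s4.png',cv2.resize(c['image'][170:330,215:425],None,fx=3.6,fy=3.6,interpolation=cv2.INTER_CUBIC)[:,:,::-1])"
```

```text
t8.60 tray [-101.2   44.2] z 176.4 toolx yaw -89.81 F [0.2 0.3 0.8] op 0.01
(-52, 0, 88) [ 0.1508 -0.165   0.2922]
blob 4029 [-85.3 -13.7]
blob 56 [-10.3  -4. ]
blob 722 [148.1  -1.2]
blob 35 [ -9.3 -88.5]
```

View pics/s4.png

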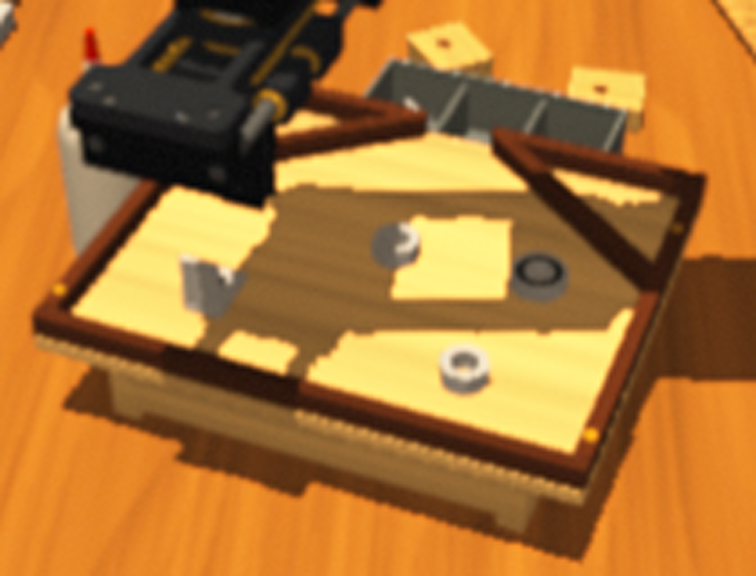

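The second nut is at (395,245), in the shadow near the centre line at about (-10,-4) mm. The bearing, bracket and third nut are unmoved.

step_arm --pt "0.08 -0.08 0.02 0 0 0 1" --pt "0.163 -0.165 0.06 0 0 0 1" --pt "0.163 -0.165 0.14 0 0 0 1" --pt "0.163 -0.165 0.22 0 0 0 1" --pt "0.163 -0.165 0.27 0 0 0 1" --pt "0.163 -0.165 0.28 0 0 0 1" --pt "0.163 -0.165 0.28 0 0 0 1"

```text
time_s: 9.28
position: [0.5858, 0.0512, 0.0862]
tcp_rot: [[-0.951, 0.309, -0.005], [0.309, 0.951, -0.0], [0.005, -0.002, -1.0]]
force: [-0.8, -0.3, 0.6]
opening: 0.008
grasp_force: 0.0
```

```bash
python3 -c "
from h import *
go((-52,-4,88),(88,0,88));nuts('pics/n5.png')"
```

```text
t9.28 tray [-44.   -9.2] z 86.2 toolx yaw -90.08 F [-0.8 -0.3  0.6] op 0.01
(-52, -4, 88) [-0.0174  0.0268 -0.006 ]
(88, 0, 88) [-0.0314 -0.4398 -0.0053]
blob 5967 [-47.7 -31.5]
blob 726 [148.   -1.2]
```

step_arm --pt "-0.01 0 -0.004 0 0 0 1" --pt "-0.017 0 -0.006 0 0 0 1" --pt "-0.017 0 -0.006 0 0 0 1"

```text
time_s: 9.58
position: [0.5936, 0.0504, 0.0901]
tcp_rot: [[-0.951, 0.308, 0.002], [0.308, 0.951, -0.0], [-0.002, 0.0, -1.0]]
force: [0.4, 0.2, -0.1]
opening: 0.007
grasp_force: 0.0
```

```bash
python3 -c "
from h import *
go((-44,-4,88),(88,0,88))"
```

```text
t9.58 tray [-45.7  -1.6] z 90.1 toolx yaw -90.03 F [ 0.4  0.2 -0.1] op 0.01
(-44, -4, 88) [ 0.0079 -0.0055  0.0071]
(88, 0, 88) [-0.0056 -0.4455  0.007 ]
```

step_arm --pt "0.006 -0.008 0.005 0 0 0 1" --pt "0.006 -0.018 0.005 0 0 0 1" --pt "0.006 -0.03 0.005 0 0 0 1" --pt "0.006 -0.045 0.005 0 0 0 1" --pt "0.006 -0.062 0.005 0 0 0 1" --pt "0.005 -0.08 0.005 0 0 0 1" --pt "0.005 -0.1 0.005 0 0 0 1" --pt "0.004 -0.12 0.005 0 0 0 1"

```text
time_s: 10.25
position: [0.5799, 0.0165, 0.0883]
tcp_rot: [[-0.951, 0.308, -0.0], [0.308, 0.951, -0.0], [0.0, -0.0, -1.0]]
force: [-0.6, 0.5, -0.2]
opening: 0.002
grasp_force: 0.1
```

step_arm --pt "-0.001 -0.02 0 0 0 0 1" --pt "-0.001 -0.04 0 0 0 0 1" --pt "-0.002 -0.06 0 0 0 0 1" --pt "-0.003 -0.08 0 0 0 0 1" --pt "-0.004 -0.1 0 0 0 0 1" --pt "-0.005 -0.12 0 0 0 0 1" --pt "-0.006 -0.137 0 0 0 0 1" --pt "-0.006 -0.15 0 0 0 0 1"

```text
time_s: 10.92
position: [0.5679, -0.0269, 0.0883]
tcp_rot: [[-0.951, 0.308, 0.0], [0.308, 0.951, -0.0], [-0.0, -0.0, -1.0]]
force: [-0.3, 0.5, -0.1]
opening: 0.004
grasp_force: 0.1
```

```bash
python3 -c "
from h import *
go((88,0,88))
c=capture('side');hsv=cv2.cvtColor(c['image'],cv2.COLOR_RGB2HSV)
w=lambda x,y,z:np.r_[t+R@[x/1e3,y/1e3],z/1e3]
for y in(-6,0,6):print(((proj(c,[w(62,y-14,66),w(62,y+14,66)])-[215,170])*3.6).round().tolist())
cv2.imwrite('pics/s5.png',cv2.resize(c['image'][170:330,215:425],None,fx=3.6,fy=3.6,interpolation=cv2.INTER_CUBIC)[:,:,::-1])
x,y=map(int,proj(c,[w(62,-10,66)])[0]);print(hsv[y-1:y+2,x-4:x+12,1])"
```

```text
t10.92 tray [35.9 -2.2] z 88.3 toolx yaw -90.02 F [-0.3  0.5 -0.1] op 0.0
(88, 0, 88) [-0.0074 -0.1738  0.0009]
[[474.0, 179.0], [429.0, 168.0]]
[[464.0, 177.0], [419.0, 166.0]]
[[454.0, 174.0], [409.0, 164.0]]
[[102  43  48  57  54  64 102 145 163 167 168 167 166 166 165 160]
 [ 55  53  49  58  55  59  87 141 164 166 164 166 166 165 167 167]
 [ 46  53  57  58  56  61  76 138 164 166 167 161 164 168 167 166]]
```

step_arm --pt "-0.001 -0.015 0 0 0 0 1" --pt "-0.003 -0.033 0 0 0 0 1" --pt "-0.004 -0.052 0 0 0 0 1" --pt "-0.005 -0.072 0 0 0 0 1" --pt "-0.006 -0.092 0 0 0 0 1" --pt "-0.007 -0.112 0 0 0 0 1" --pt "-0.007 -0.132 0 0 0 0 1" --pt "-0.007 -0.15 0 0 0 0 1"

```text
time_s: 11.63
position: [0.556, -0.0704, 0.0883]
tcp_rot: [[-0.951, 0.308, 0.0], [0.308, 0.951, -0.0], [-0.0, 0.0, -1.0]]
force: [0.7, 1.2, 1.0]
opening: 0.007
grasp_force: 0.2
```

step_arm --pt "0 -0.014 0 0 0 0 1" --pt "0 -0.024 0 0 0 0 1" --pt "0 -0.024 0 0 0 0 1" --pt "0 0.02 -0.02 0 0 0 1" --pt "0 0.06 -0.15 0 0 0 1" --pt "0.05 0.15 -0.24 0 0 0 1" --pt "0.1 0.28 -0.28 0 0 0 1" --pt "0.15 0.41 -0.3 0 0 0 1"

```text
time_s: 12.3
position: [0.5527, 0.0605, 0.1809]
tcp_rot: [[-0.951, 0.309, 0.005], [0.309, 0.951, -0.0], [-0.005, 0.001, -1.0]]
force: [0.1, 0.4, -0.7]
opening: 0.005
grasp_force: 0.0
```

```bash
python3 -c "
from h import *
go((-117,-71,180));nuts('pics/n6.png')"
```

```text
t12.30 tray [-42.7 -43.6] z 180.9 toolx yaw -90.1 F [ 0.1  0.4 -0.7] op 0.0
(-117, -71, 180) [0.0919 0.2475 0.0029]
blob 151 [-77.6  75.1]
blob 4191 [-45.4 -41.3]
blob 726 [147.8  -1.2]
```

View pics/n6.png

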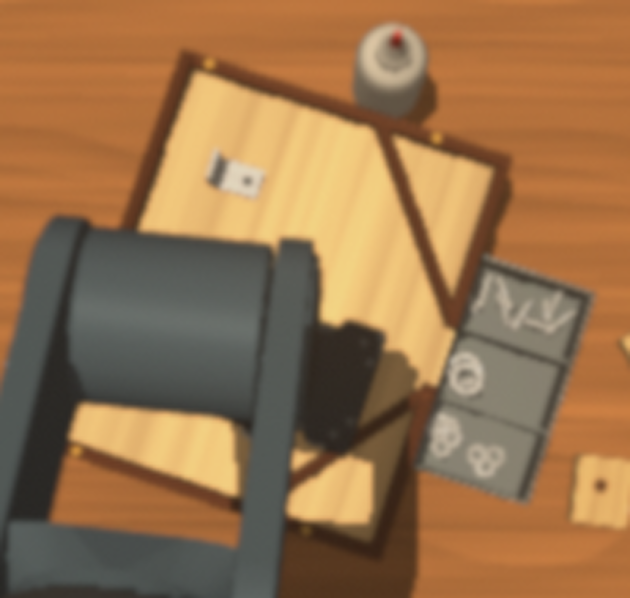

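The two nuts lie stacked at the near end of the middle slot at (466,374). Next is the third nut: turn the tool 30° and come down behind it.

step_arm --pt "0.06 0.07 0 0 0 0.14 1" --pt "0.12 0.14 0 0 0 0.28 1" --pt "0.178 0.208 0 0 0 0.42 1" --pt "0.178 0.208 0.03 0 0 0.56 1" --pt "0.178 0.208 0.1 0 0 0.667 1" --pt "0.178 0.208 0.15 0 0 0.667 1" --pt "0.178 0.208 0.15 0 0 0.667 1" --pt "0.178 0.208 0.15 0 0 0.667 1"

```text
time_s: 13.02
position: [0.519, 0.1355, 0.1326]
tcp_rot: [[-0.671, 0.742, -0.002], [0.742, 0.671, 0.0], [0.001, -0.001, -1.0]]
force: [-0.1, 0.0, 0.6]
opening: 0.004
grasp_force: 0.0
```

```bash
python3 -c "
from h import *
go((-105,-97,88))"
```

```text
t13.02 tray [-103.6  -98.7] z 132.6 toolx yaw -119.94 F [-0.1  0.   0.6] op 0.0
(-105, -97, 88) [-0.0029  0.007   0.1486]
```

step_arm --pt "0 0.005 0.05 0 0 0 1" --pt "0 0.005 0.1 0 0 0 1" --pt "0 0.005 0.135 0 0 0 1" --pt "0 0.005 0.147 0 0 0 1" --pt "-0.01 0.005 0.147 0 0 0 1" --pt "-0.02 0.005 0.147 0 0 0 1" --pt "-0.032 0.005 0.147 0 0 0 1" --pt "-0.047 0.005 0.147 0 0 0 1"

```text
time_s: 13.68
position: [0.531, 0.125, 0.0896]
tcp_rot: [[-0.67, 0.742, 0.001], [0.742, 0.67, 0.0], [-0.001, 0.001, -1.0]]
force: [0.4, 1.0, 0.2]
opening: 0.006
grasp_force: 0.1
```

```bash
python3 -c "
from h import *
go((-61.5,-22,88));nuts('pics/n7.png')"
```

```text
t13.68 tray [-97.3 -84.1] z 89.6 toolx yaw -120.01 F [0.4 1.  0.2] op 0.01
(-61.5, -22, 88) [-0.2389  0.      0.0054]
blob 151 [-77.6  75.1]
blob 1690 [-86.9 -94. ]
blob 722 [147.8  -1.2]
```

step_arm --pt "-0.018 0 0.003 0 0 0 1" --pt "-0.036 0 0.005 0 0 0 1" --pt "-0.054 0 0.005 0 0 0 1" --pt "-0.072 0 0.005 0 0 0 1" --pt "-0.09 0 0.005 0 0 0 1" --pt "-0.108 0 0.005 0 0 0 1" --pt "-0.126 0 0.005 0 0 0 1" --pt "-0.144 0 0.005 0 0 0 1"

```text
time_s: 14.4
position: [0.5596, 0.0927, 0.0873]
tcp_rot: [[-0.67, 0.743, -0.0], [0.743, 0.67, 0.0], [0.0, -0.0, -1.0]]
force: [-0.0, 0.6, 0.8]
opening: 0.007
grasp_force: 0.2
```

step_arm --pt "-0.016 0 0 0 0 0 1" --pt "-0.034 0 0 0 0 0 1" --pt "-0.05 0 0 0 0 0 1" --pt "-0.064 0 0 0 0 0 1" --pt "-0.078 0 0 0 0 0 1" --pt "-0.09 0 0 0 0 0 1" --pt "-0.09 0 0 0 0 0 1"

```text
time_s: 14.98
position: [0.5781, 0.0725, 0.0874]
tcp_rot: [[-0.67, 0.743, 0.001], [0.743, 0.67, -0.0], [-0.001, 0.001, -1.0]]
force: [0.4, 0.4, -0.2]
opening: 0.005
grasp_force: 0.0
```

step_arm --pt "0.03 0 0 0 0 0 1" --pt "0.06 0 -0.05 0 0 -0.12 1" --pt "0.11 0 -0.12 0 0 -0.26 1" --pt "0.16 0 -0.2 0 0 -0.4 1" --pt "0.24 0 -0.25 0 0 -0.54 1" --pt "0.32 0 -0.25 0 0 -0.667 1" --pt "0.32 0 -0.25 0 0 -0.667 1" --pt "0.32 0 -0.25 0 0 -0.667 1"

```text
time_s: 15.65
position: [0.5113, 0.1457, 0.1626]
tcp_rot: [[-0.952, 0.306, -0.001], [0.306, 0.952, -0.0], [0.001, -0.0, -1.0]]
force: [0.5, 0.5, 0.5]
opening: 0.007
grasp_force: 0.0
```

```bash
python3 -c "
from h import *
go();nuts('pics/n8.png')
c=capture('side');cv2.imwrite('pics/s8.png',cv2.resize(c['image'][170:330,215:425],None,fx=3.6,fy=3.6,interpolation=cv2.INTER_CUBIC)[:,:,::-1])"
```

```text
t15.65 tray [-110.9 -109.2] z 162.6 toolx yaw -89.9 F [0.5 0.5 0.5] op 0.01
blob 150 [-77.5  75.1]
blob 56 [-49.8  -3.5]
blob 287 [-118.8 -110. ]
blob 722 [147.8  -1.2]
blob 84 [ -63.6 -130.2]
```

step_arm --pt "-0.12 -0.03 0 0 0 0 1" --pt "-0.24 -0.06 0 0 0 0 1" --pt "-0.352 -0.08 0 0 0 0 1" --pt "-0.352 -0.08 0.08 0 0 0 1" --pt "-0.352 -0.08 0.16 0 0 0 1" --pt "-0.352 -0.08 0.22 0 0 0 1" --pt "-0.352 -0.08 0.248 0 0 0 1" --pt "-0.352 -0.08 0.248 0 0 0 1"

```text
time_s: 16.42
position: [0.6059, 0.088, 0.0866]
tcp_rot: [[-0.951, 0.31, -0.003], [0.31, 0.951, -0.0], [0.002, -0.001, -1.0]]
force: [0.8, 0.9, 0.5]
opening: 0.003
grasp_force: 0.0
```

step_arm --pt "0 0 0 0 0 0 1"

```text
time_s: 16.5
position: [0.6066, 0.0883, 0.0874]
tcp_rot: [[-0.951, 0.309, -0.0], [0.309, 0.951, -0.0], [0.0, -0.0, -1.0]]
force: [0.3, -0.3, 0.2]
opening: 0.002
grasp_force: 0.0
```

```bash
python3 -c "
from h import *
go((-79,-3.5,88),(88,0,88))"
```

```text
t16.50 tray [-85.7  -0.9] z 87.4 toolx yaw -90.08 F [ 0.3 -0.3  0.2] op 0.0
(-79, -3.5, 88) [ 0.0086 -0.0224 -0.0018]
(88, 0, 88) [-0.0038 -0.579  -0.0018]
```

step_arm --pt "0.004 -0.008 -0.002 0 0 0 1" --pt "0.007 -0.018 -0.002 0 0 0 1" --pt "0.007 -0.03 -0.002 0 0 0 1" --pt "0.007 -0.045 -0.002 0 0 0 1" --pt "0.007 -0.063 -0.002 0 0 0 1" --pt "0.006 -0.083 -0.002 0 0 0 1" --pt "0.006 -0.103 -0.002 0 0 0 1" --pt "0.005 -0.123 -0.002 0 0 0 1"

```text
time_s: 17.17
position: [0.5932, 0.0537, 0.0886]
tcp_rot: [[-0.951, 0.308, 0.0], [0.308, 0.951, 0.0], [-0.0, 0.0, -1.0]]
force: [0.7, 0.9, 0.7]
opening: 0.004
grasp_force: 0.2
```

step_arm --pt "-0.001 -0.02 0 0 0 0 1" --pt "-0.001 -0.04 0 0 0 0 1" --pt "-0.002 -0.06 0 0 0 0 1" --pt "-0.002 -0.08 0 0 0 0 1" --pt "-0.003 -0.1 0 0 0 0 1" --pt "-0.003 -0.12 0 0 0 0 1" --pt "-0.004 -0.14 0 0 0 0 1" --pt "-0.004 -0.16 0 0 0 0 1"

```text
time_s: 17.83
position: [0.5795, 0.0077, 0.0885]
tcp_rot: [[-0.951, 0.308, 0.0], [0.308, 0.951, -0.0], [-0.0, -0.0, -1.0]]
force: [-0.2, -0.8, 0.0]
opening: 0.007
grasp_force: 0.2
```

step_arm --pt "-0.001 -0.02 0 0 0 0 1" --pt "-0.001 -0.04 0 0 0 0 1" --pt "-0.002 -0.06 0 0 0 0 1" --pt "-0.002 -0.08 0 0 0 0 1" --pt "-0.003 -0.1 0 0 0 0 1" --pt "-0.003 -0.115 0 0 0 0 1" --pt "-0.003 -0.13 0 0 0 0 1"

```text
time_s: 18.42
position: [0.5684, -0.0296, 0.0885]
tcp_rot: [[-0.951, 0.308, -0.0], [0.308, 0.951, -0.0], [0.0, -0.0, -1.0]]
force: [1.0, 0.5, 0.5]
opening: 0.006
grasp_force: 0.1
```

```bash
python3 -c "
from h import *
go((88,0,88))
c=capture('side');hsv=cv2.cvtColor(c['image'],cv2.COLOR_RGB2HSV)
w=lambda x,y,z:np.r_[t+R@[x/1e3,y/1e3],z/1e3]
xc=tray(read_state()['position'])[0,0]+27
for y in(-8,-10,-12,-14,-16,-18,-20,-22):
    u,v=proj(c,[w(xc,y,66)])[0].round().astype(int);print(y,hsv[v,u])"
```

```text
t18.42 tray [38.2 -1. ] z 88.5 toolx yaw -90.01 F [1.  0.5 0.5] op 0.01
(88, 0, 88) [-0.0033 -0.1659  0.0016]
-8 [ 16 155 130]
-10 [ 17 168 132]
-12 [ 16 168 135]
-14 [ 16 166 135]
-16 [ 16 166 135]
-18 [ 16 166 135]
-20 [ 16 167 133]
-22 [ 16 164 134]
```

```bash
python3 -c "
from h import *
c=capture('side');im=c['image'];hsv=cv2.cvtColor(im,cv2.COLOR_RGB2HSV)
w=lambda x,y,z:np.r_[t+R@[x/1e3,y/1e3],z/1e3]
roi=np.zeros(im.shape[:2],np.uint8)
P=[w(*p,64) for p in((-128,-135),(5,-132),(106,-18),(106,18),(5,132),(-128,135))]
cv2.fillPoly(roi,[proj(c,P).round().astype(np.int32)],255)
n,l,st,ce=cv2.connectedComponentsWithStats((hsv[:,:,1]<95).astype(np.uint8)*255&roi)
for k in range(1,n):
    if st[k,4]>8:print(st[k].tolist(),tray(ray(c,[ce[k]],.067))[0].round(1))
print(proj(c,[w(66,y,66) for y in(-20,0,20)]).round())
x,y=proj(c,[w(66,0,66)])[0].round().astype(int)
print(hsv[y-6:y+7:2,x-14:x+16:2,1]);print(hsv[y-6:y+7:2,x-14:x+16:2,2])"
```

```text
[301, 205, 51, 21, 491] [63.7 25. ]
[265, 241, 18, 17, 198] [-78.8  82.4]
[357, 241, 16, 12, 154] [ -7.4 -80. ]
[[347. 219.]
 [338. 217.]
 [329. 214.]]
[[ 30  11  10   0  20  11  26  40 115 167 163 164 153 137 172]
 [ 28  43  21  17  27  43  17  17 130 162 162 166 168 165 178]
 [ 70  59  46  26  18  43  64  20  73 147 167 165 173 167 164]
 [ 51  26  43  30  48  34  26  18  70 146 166 168 166 165 162]
 [ 39  26  21  13  44  25  51  36  66 145 169 170 167 169 166]
 [ 85  51 146  23  27  32  10  23 120 157 165 163 167 165 169]
 [159 167  99  23  23  28  16  60 165 165 166 164 165 164 165]]
[[ 17  23  26  25  26  24  20  32  62 116 117 121 122 119  43]
 [  9  12  12  15  19  18  15  15  63 124 124 120 117 116  70]
 [ 11  13  11  10  14  12  12  13  70 128 133 131 127 128 121]
 [ 10  10  12  17  32  15  10  14  69 131 135 135 135 133 132]
 [ 13  10  12  19  41  31  10  14  70 121 128 132 134 134 137]
 [ 15  10   7  11  19  16  25  33  81 125 127 125 125 127 128]
 [ 96  78  18  11  11   9  16  30 119 136 134 132 131 129 128]]
```

The nut seems to have slipped a few mm to +y. I'll back off, lift and measure it.

step_arm --pt "0 0.03 0 0 0 0 1" --pt "0 0.06 -0.08 0 0 0 1" --pt "0 0.14 -0.2 0 0 0 1" --pt "0 0.26 -0.25 0 0 0 1" --pt "0 0.38 -0.25 0 0 0 1" --pt "0 0.46 -0.25 0 0 0 1" --pt "0 0.46 -0.25 0 0 0 1"

```text
time_s: 19.1
position: [0.6125, 0.1079, 0.1645]
tcp_rot: [[-0.953, 0.303, 0.004], [0.303, 0.953, 0.002], [-0.003, 0.003, -1.0]]
force: [-0.2, -0.2, 0.3]
opening: 0.006
grasp_force: 0.0
```

```bash
python3 -c "
from h import *
go();nuts('pics/n9.png')"
```

```text
t19.10 tray [-106.2   -1.3] z 164.5 toolx yaw -89.7 F [-0.2 -0.2  0.3] op 0.01
blob 2549 [-94.5 -35.5]
blob 155 [-77.2  75. ]
blob 55 [62.2  1.6]
blob 726 [147.8  -1.2]
blob 88 [ -4.8 -84.4]
```

step_arm --pt "-0.009 -0.13 0 0 0 0 1" --pt "-0.009 -0.26 0.01 0 0 0 1" --pt "-0.009 -0.37 0.06 0 0 0 1" --pt "-0.009 -0.42 0.12 0 0 0 1" --pt "-0.009 -0.42 0.19 0 0 0 1" --pt "-0.009 -0.42 0.235 0 0 0 1" --pt "-0.009 -0.42 0.25 0 0 0 1" --pt "-0.009 -0.42 0.25 0 0 0 1"

```text
time_s: 19.82
position: [0.5734, -0.0188, 0.0871]
tcp_rot: [[-0.951, 0.309, -0.004], [0.309, 0.951, 0.001], [0.004, -0.0, -1.0]]
force: [-0.6, 0.1, 0.6]
opening: 0.004
grasp_force: 0.0
```

step_arm --pt "0 0 0 0 0 0 1"

```text
time_s: 19.9
position: [0.5748, -0.0186, 0.0886]
tcp_rot: [[-0.951, 0.308, -0.0], [0.308, 0.951, -0.0], [0.0, -0.0, -1.0]]
force: [-0.1, 0.6, -0.2]
opening: 0.005
grasp_force: 0.0
```

```bash
python3 -c "
from h import *
go((34,1.6,88),(88,0,88))"
```

```text
t19.90 tray [25.8  1.7] z 88.6 toolx yaw -90.0 F [-0.1  0.6 -0.2] op 0.01
(34, 1.6, 88) [ 0.0004 -0.0275  0.002 ]
(88, 0, 88) [ 0.0058 -0.2075  0.002 ]
```

step_arm --pt "0 -0.01 0.001 0 0 0 1" --pt "0 -0.022 0.001 0 0 0 1" --pt "0 -0.036 0.001 0 0 0 1" --pt "0.001 -0.052 0.001 0 0 0 1" --pt "0.002 -0.07 0.001 0 0 0 1" --pt "0.003 -0.09 0.001 0 0 0 1" --pt "0.004 -0.11 0.001 0 0 0 1" --pt "0.005 -0.13 0.001 0 0 0 1"

```text
time_s: 20.57
position: [0.5611, -0.0558, 0.0883]
tcp_rot: [[-0.951, 0.308, 0.0], [0.308, 0.951, -0.0], [-0.0, -0.0, -1.0]]
force: [0.2, 0.2, 0.1]
opening: 0.001
grasp_force: 0.2
```

step_arm --pt "0 -0.02 0 0 0 0 1" --pt "0 -0.04 0 0 0 0 1" --pt "0 -0.06 0 0 0 0 1" --pt "0 -0.078 0 0 0 0 1" --pt "0 -0.086 0 0 0 0 1" --pt "0 -0.086 0 0 0 0 1" --pt "0 -0.06 0 0 0 0 1" --pt "0 0 -0.05 0 0 0 1"

```text
time_s: 21.23
position: [0.5596, -0.0555, 0.1011]
tcp_rot: [[-0.951, 0.31, -0.005], [0.31, 0.951, 0.001], [0.006, -0.0, -1.0]]
force: [-0.6, 0.2, -0.1]
opening: 0.001
grasp_force: 0.0
```

step_arm --pt "0 0.06 -0.12 0 0 0 1" --pt "0.05 0.15 -0.2 0 0 0 1" --pt "0.1 0.27 -0.25 0 0 0 1" --pt "0.14 0.4 -0.26 0 0 0 1" --pt "0.18 0.53 -0.26 0 0 0 1" --pt "0.2 0.66 -0.26 0 0 0 1" --pt "0.2 0.7 -0.26 0 0 0 1" --pt "0.2 0.7 -0.26 0 0 0 1"

```text
time_s: 21.9
position: [0.5691, 0.1673, 0.1814]
tcp_rot: [[-0.953, 0.302, 0.002], [0.302, 0.953, 0.001], [-0.001, 0.001, -1.0]]
force: [0.1, 0.1, -0.4]
opening: 0.002
grasp_force: 0.0
```

```bash
python3 -c "
from h import *
go();nuts('pics/n10.png')"
```

```text
t21.90 tray [-149.3  -60.8] z 181.4 toolx yaw -89.67 F [ 0.1  0.1 -0.4] op 0.0
blob 151 [-77.6  75.1]
blob 263 [-108.5  -86. ]
blob 726 [147.6  -1.1]
blob 41 [  2.  -79.8]
```

View pics/n10.png

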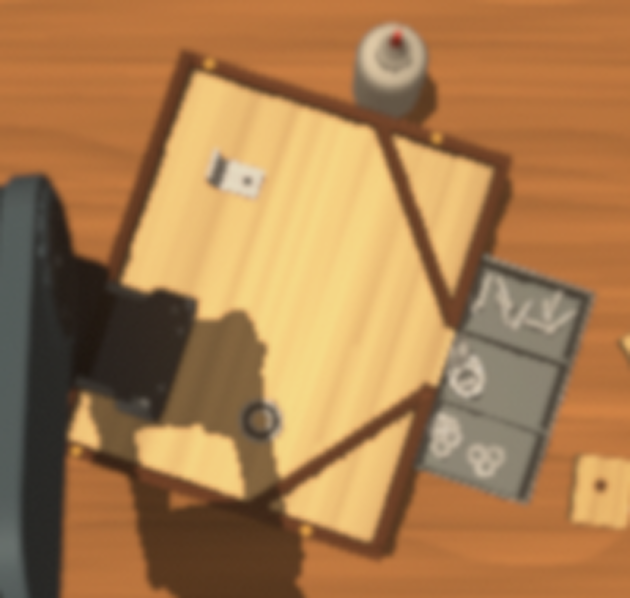

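The tray holds only the bracket (237,178) and the bearing (262,420). The nuts form a pile in the middle slot around (466,375), with one edge at (462,352). I'll wait a second and check that the pile is still.

step_arm --pt "0 0 0 0 0 0 1" --pt "0 0 0 0 0 0 1" --pt "0 0 0 0 0 0 1" --pt "0 0 0 0 0 0 1" --pt "0 0 0 0 0 0 1" --pt "0 0 0 0 0 0 1" --pt "0 0 0 0 0 0 1" --pt "0 0 0 0 0 0 1"

```text
time_s: 22.62
position: [0.5689, 0.1629, 0.1812]
tcp_rot: [[-0.951, 0.308, -0.0], [0.308, 0.951, -0.0], [0.0, -0.0, -1.0]]
force: [-0.0, -0.8, 0.0]
opening: 0.003
grasp_force: 0.0
```

```bash
python3 -c "
from h import *
nuts('pics/n11.png')
a=cv2.imread('pics/n10.png').astype(int);b=cv2.imread('pics/n11.png').astype(int);print('slot diff',abs(a-b)[300:430,430:570].max())
c=capture('top');g=cv2.cvtColor(c['image'],cv2.COLOR_RGB2GRAY);print(g[246:268,364:382])
for z in(.01,.03,.045):print(z,tray(ray(c,np.array([[462,352],[466,378],[452,350],[484,375]])/3.15+[225,140]-.3,z)).round().tolist())"
```

```text
blob 151 [-77.6  75.1]
blob 260 [-103.8  -86.4]
blob 727 [147.7  -1.1]
blob 22 [  3.6 -78.5]
slot diff 3
[[183 185 189 192 179 139 112 108 107 100  97  99 102 105 112 119 123 128]
 [184 186 191 190 171 138 119 118 121 119 115 111 106 100  97  98 104 112]
 [184 188 194 188 158 131 125 134 138 133 128 127 123 117 107  98  95  97]
 [184 189 194 185 155 132 136 153 156 143 133 132 132 130 125 119 115 107]
 [186 191 191 179 158 142 149 165 165 147 133 132 133 134 132 131 129 124]
 [188 194 189 168 158 149 153 167 164 145 129 130 134 134 134 134 134 132]
 [189 194 185 160 153 148 147 156 156 145 142 147 143 137 135 134 134 133]
 [192 190 172 148 144 141 136 140 143 149 167 176 164 145 136 135 134 134]
 [193 187 158 138 137 136 132 132 141 157 178 189 179 156 139 134 135 134]
 [193 182 146 130 135 136 135 139 155 172 184 188 186 168 145 136 134 134]
 [189 164 130 127 138 149 151 150 160 172 181 189 193 181 154 136 134 134]
 [186 147 122 137 153 171 171 154 140 142 157 179 195 190 162 139 134 134]
 [179 135 118 145 165 178 166 137 119 120 132 159 185 189 168 144 135 134]
 [161 116 106 142 17
[... 152 characters left out ...]
187 165 165 170 172 176 174 176 183 167 144 135 134]
 [100  92 111 138 170 184 181 175 167 160 162 173 189 187 159 138 135 134]
 [ 82  94 118 131 147 171 185 181 165 156 164 185 195 181 152 136 134 135]
 [ 79  97 119 129 134 152 175 183 181 177 177 183 178 158 140 135 134 134]
 [ 82 101 118 129 132 137 149 163 175 175 161 150 138 129 130 133 134 134]
 [ 82 100 115 125 129 130 132 138 146 147 132 119 116 123 130 133 134 134]
 [ 77  93 107 114 118 122 126 127 129 131 127 123 125 130 133 134 134 134]]
0.01 [[118.0, 12.0], [127.0, -6.0], [111.0, 11.0], [139.0, 1.0]]
0.03 [[117.0, 11.0], [125.0, -7.0], [109.0, 10.0], [137.0, -0.0]]
0.045 [[115.0, 10.0], [124.0, -7.0], [108.0, 9.0], [135.0, -1.0]]
```

All three nuts are in the middle slot and still, so I'm handing in.

```bash
python3 -c "
from rig import *
print(hand_in())"
```

```text
the job is handed in; nothing more can be done
None
```

The job is handed in at about 23 s: all three nuts were swept one at a time through the gate and lie still in the middle slot, with the bearing and bracket left on the tray and nothing else seen to move.

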